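Rock the tight locating block out of the filing fixture

ROBOT

A 7-joint arm with a two-finger parallel gripper is mounted at the origin on the work surface. World frame = base frame: x ahead of the robot, y to its left, z up, the work surface at z = 0. Lengths are in m, angles in rad, forces in N, time in s.
With the tool pointing down it reaches from about 0.35 to 0.775 m from the base axis. Payload 3.1 kg.
Tool frame: the origin (TCP) lies between the finger pads; the fingertips stand 19 mm ahead of it and the grasp point (between the pads) is the TCP; z points along the fingers, y is the line along which they close (so a half turn about z gives the same grasp; the last joint's range is limited). The gripper opens to 85 mm and grips with 20 to 120 N. Pads are 22 mm wide; open, the fingers measure 114 mm over their backs; the gripper's body (76 mm by 85 mm) begins 54 mm behind the grasp point. The pads swing forward as they close: fully open they stand 13 mm farther back than shut.
Start: joints at [1.162, 0.311, 0.014, 1.512, -0.004, 1.319, -0.027], TCP at [0.197, -0.513, 0.25] pointing down, gripper open.
Joint ranges: [-2.7, 2.7], [-0.3, 1.91], [-1.27, 1.3], [0.12, 2.57], [-1.44, 4.58], [0.2, 2.03], [-3.05, 3.05]. Speed limits (rad/s): [2.79, 2.79, 3.14, 3.14, 3.14, 3.14, 3.14].

INTERFACE

Orientations are given as a unit quaternion [x, y, z, w].
In Python, from station import manip gives the robot as it stands. The module is installed in compiled form; this text tells all that it offers.
- The arm moves only by the shell command python3 -m jog 'ROWS' [FORCE]. ROWS is JSON, a list of rows, each an object of numbers: "x", "y", "z": the shift along the world's x, y, z in m; "rx", "ry", "rz": the turn, a rotation vector about the world's x, y, z in degrees; "hand": the opening, from 0 (shut) to 1 (fully open). In form: [{"x": .., "y": .., "z": .., "rx": .., "ry": .., "rz": .., "hand": ..}, ...]. A call has 1 to 8 rows; each row shifts and turns the commanded pose from where the row before left it; what a row does not reach is not made up. A row lasts 1/10 s, in which the tool goes at most 50 mm and 8.59 degrees, less where a joint would pass 70% of its speed; a pose out of reach is approached as far as the arm can. A call is refused whole if a number of a shift passes 0.05 or a number of a turn 8.59, either way. A call with a gripper value outside its range is refused whole. The fingers move at their own pace and stop on an object; FORCE is the grip in N (left out, the last holds). Time passes only in rows, so rows that do not move let the fingers close. It gives the time, the measured TCP pose, the force, the opening and the grip force at its end, in the units of the state.
- manip.observe(): the state, without advancing time (a new reading comes with each control period).
- manip.camera(name): name is "scene" or "top" or "wrist"; returns the picture (420x560x3 uint8, red, green, blue); there is no depth.
- manip.camera_model(name): a dict with "fov_y" (degrees; the focal length in pixels is half the picture's height over the tangent of half this angle, whatever the lens; pixels are square), "cx", "cy" (the principal point, pixels), "T" (4x4, takes a point from camera to world coordinates). Camera axes: x right, y down, z forward; pixel columns grow to the right and rows downward; lengths in m; the calibration is good to about 2 mm. The wrist camera is an equidistant fisheye: a pixel r from the principal point sees the ray r / f radians off the axis. A picture is of the moment at which its call begins: read the wrist's pose just before it. camera_model takes no time and is no camera call; for the wrist camera it gives the pose at the moment of the call.
- manip.job_done(): hands the job in; it is judged then, once.
The state is a dict: "t": time; "joint_pos": joint angles; "dq": joint speeds; "tau": joint torques, N m; "position": TCP position; "orientation": TCP orientation; "wrist_force": force on the tool from outside, world axes, zero at the start; "wrist_torque": the same for the moment, N m; "gripper_width": opening from 0.0 (shut) to 1.0 (fully open); "finger_force": force on a finger pad.
Only numpy, scipy, OpenCV 4.12 (cv2) and the standard library are available. Lean on these libraries where they do the work, as an engineer would, in place of code of your own. Each camera call takes 0.05 s, during which the arm holds its last target. There are 200 camera calls.

TASK

The metal locating block with the brass spigot is stuck tight in the blue-cheeked filing fixture, and the fixture only stands loose on the bench, so a straight pull would bring the whole fixture up. Grip the block by its spigot and rock it side to side between the two cheeks, to your left first (as seen from the robot), then to the right, and so on until it works free. Finish holding it still and upright just clear above its pocket, touching nothing but your gripper, with the fixture still standing where it was and all else on the bench left alone.

Things in the scene. Friction and masses are not known exactly. Their poses are not given: they have to be found in the camera images.
- fixture: Filing fixture, 2.6 kg, loose on rubber feet: over about 26 N upward lifts it. Steel base 190 (x) x 210 (y) mm, top 16 mm up; on it two blue cheeks, 60 (x) x 22 mm, inner faces at y = +30, -30 mm, top 42 mm up; two end guides, inner faces at x = +24.5, -24.5 mm, top 28 mm up. Origin: on the bench under its middle; x away from the robot (yaw within 0.4 rad), y to the robot's left, z up.
- pocket (a point): Centre of the mouth of the pocket between cheeks and guides, level with the cheeks' tops, 42 mm above the bench and 26 mm above the pocket floor (which is 16 mm above the bench). The cheeks allow the block about 0.11 rad of tilt when fully down, more as it rises. Axes as the fixture's.
- left_grip (a point): Middle of the line where the left cheek's orange sprung urethane strip (34 mm long in x, 5 mm radius) presses on the block's side: fixture y = +28 mm, 34 mm above the bench, 18 mm above the pocket floor. Each strip holds the block by friction, 13 to 17 N; straight up, both together take 27 to 33 N, so the fixture lifts instead. Axes as the fixture's.
- right_grip (a point): The same on the right strip, y = -28 mm. Tilt the block about the strip line it leans towards and it slips up along the other strip only; tilting left and right in turn so walks it up, about 5.6 mm (at its middle) for each swing from 0.1 rad one side to 0.1 rad the other. It is free once its underside is above the strips.
- block: Locating block, 0.28 kg: aluminium body 46 (x) x 56 (y) x 34 mm high, dark petal mark on top; on it a brass spigot, 24 (x) x 16 mm (y, across its flats), top 78 mm above the underside. Starts fully down in the pocket, turned like the fixture: underside 16 mm above the bench, body's top 8 mm above the cheeks. Origin: centre of its underside; z up along the spigot, y to the left cheek.
- spigot (a point): Point inside the spigot to grip it at, 58 mm above the block's underside (74 mm above the bench at the start), 24 mm above its aluminium body. Grip with the fingers from above, closing along the block's y on the flats 16 mm apart; tips then 5 mm above the body. Axes as the block's.
- spigot_top (a point): Centre of the spigot's top, 78 mm above the block's underside. Axes as the block's.
- ring0: Bystander: grey petal ring casting, 48 mm across, 19 mm high, lying left of the fixture. Origin: centre of its underside.
- ring1: Bystander: as ring0, lying right of the fixture.
- ring2: Bystander: as ring0, lying beyond the fixture.
- file: Bystander: hand file with a red handle, 190 mm long, 10 mm high, lying along x to the right of the fixture. Origin: centre of its underside.
- spare: Bystander: another locating block, grey plastic 46 x 56 x 34 mm with a short round brass stub, 52 mm high in all, standing on the bench well to one side. Not the one to take. Origin: centre of its underside.
- brush: Bystander: bench brush with a wooden handle, 170 mm long, 20 mm high, lying well to one side. Origin: centre of its underside.
- caliper: Bystander: steel caliper with a black display, 200 x 72 x 12 mm, lying well to one side. Origin: middle of its beam's underside.
Mind the look-alikes: they are no part of the job. What is shaped like the block but orange is not meant.

How it is judged:
On the way, in this order (a step that is already met when the one before it is completed fails the run):
1. the gripped block is rocked to the robot's left (over 0.06 rad) while still in the pocket's grip (angle between block's own z axis and vertical above 0.06 rad and z of block in the frame of fixture below 0.034 m and contact force between the fingers and block above 1 N and y of spigot_top in the frame of fixture above 0.002 m), for 0.02 s.
2. then it is rocked to the right (over 0.06 rad) while still in the pocket's grip (angle between block's own z axis and vertical above 0.06 rad and z of block in the frame of fixture below 0.034 m and contact force between the fingers and block above 1 N and y of spigot_top in the frame of fixture below -0.002 m), for 0.02 s.
At the end, for the whole second after the job is handed in: Block held in the fingers, still, upright within 0.17 rad, underside 4 to 50 mm above the cheeks' tops, within 35 mm of over the pocket's middle, not touching the fixture; the fixture flat on the bench within 25 mm of its start; no bystander moved by 25 mm (z of block in the frame of fixture between 0.046 and 0.092 m and horizontal distance between block and pocket below 0.035 m and angle between block's own z axis and vertical below 0.17 rad and contact force between block and fixture below 0.1 N and contact force between the fingers and block above 1 N and linear speed of block below 0.03 m/s and height (world z) of fixture below 0.004 m and angle between fixture's own z axis and vertical below 0.03 rad and distance of each of fixture, ring0, ring1, ring2, file, spare, brush, caliper from where it was at the start of the episode below 0.025 m); the arm keeps its last pose, push and grip.
It fails at once if the fixture is lifted off the bench by over 6 mm, tipped over 0.06 rad or dragged over 25 mm (height (world z) of fixture above 0.006 m or angle between fixture's own z axis and vertical above 0.06 rad or distance of fixture from where it was at the start of the episode above 0.025 m).
It fails at once if a bystander is moved by over 25 mm (distance of any of ring0, ring1, ring2, file, spare, brush, caliper from where it was at the start of the episode above 0.025 m).
It also fails if it takes over 45 s, if anything falls off the work surface, if the arm or the gripper's body presses on something with over 40 N, if the wrist force passes 120 N, or if a joint passes its speed limit or range.

## Working session

There is one attempt and no reset: what is moved stays moved. The work goes in short steps, Python scripts to look and compute and a shell command to move; the robot and the scene stay as the last step left them, time stands still between calls to the robot, and variables do not carry over. Pictures are saved under pics/ and viewed, at most 10 in all, crops included, and the job is handed in when it is done.

```bash
mkdir -p pics; python3 - <<'E'
from station import manip
import cv2,numpy as np
for n in("scene","top"):
    im=manip.camera(n); np.save(n+".npy",im); cv2.imwrite(f"pics/{n}0.png",im[:,:,::-1]); m=manip.camera_model(n); print(n,m["fov_y"],m["cx"],m["cy"],np.round(m["T"],3).tolist())
s=manip.observe(); print(s)
E
```

```text
scene 51.550342896931674 277.46364034230044 206.15842656160456 [[0.713, 0.395, -0.579, 1.331], [0.7, -0.43, 0.57, -0.748], [-0.023, -0.812, -0.583, 0.843], [0.0, 0.0, 0.0, 1.0]]
top 56.211284038003946 283.67815459865 211.16765471385057 [[0.011, -0.988, 0.156, 0.36], [-1.0, -0.009, 0.014, -0.015], [-0.013, -0.156, -0.988, 1.336], [0.0, 0.0, 0.0, 1.0]]
{'t': 0.1, 'joint_pos': array([ 1.16232255,  0.31166655,  0.01403528,  1.51291956, -0.00439646,
        1.31920464, -0.02718479]), 'dq': array([-0.00156855, -0.00385088,  0.00127847, -0.00362569, -0.00089868,
        0.0008015 ,  0.0004779 ]), 'tau': array([ 1.82865856e-04, -3.80857229e+01,  1.46208848e-01, -2.31243289e+01,
        1.21878443e-02,  8.10676807e-03,  1.71420561e-05]), 'position': array([ 0.19700152, -0.51283919,  0.24930909]), 'orientation': array([ 9.83226356e-01,  1.82386287e-01, -2.49992606e-04, -1.05451309e-03]), 'wrist_force': array([ 0.21454446,  0.73994783, -0.23850331]), 'wrist_torque': array([-0.00218109, -0.00580503, -0.04790161]), 'finger_force': 0.0, 'gripper_width': 1.0026159493609725}
```

View pics/scene0.png

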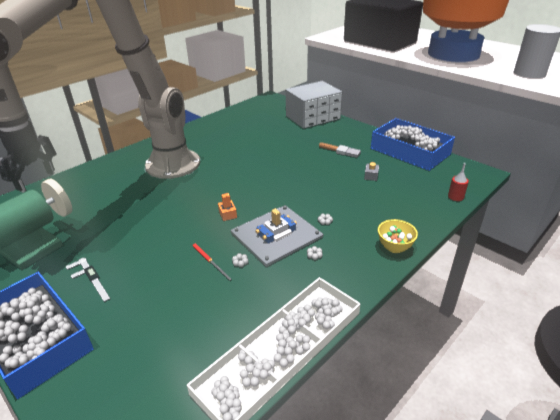

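View pics/top0.png

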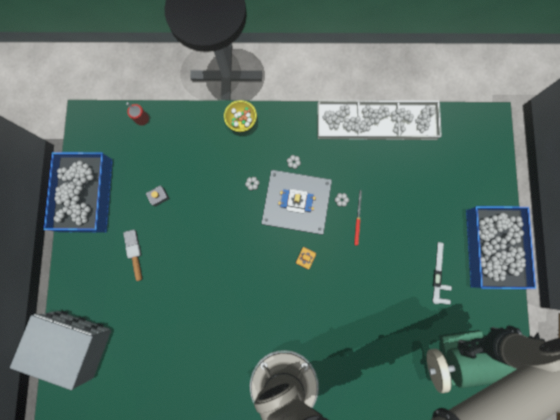

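The fixture with the block shows at scene (277,225) and top (297,201). Candidates for the block, top and scene pixels:
- aluminium block in the fixture: top (297,200), scene (277,222)
- orange look-alike: top (306,258), scene (228,208)
- grey spare with the stub: top (157,195), scene (372,171)

By the description I choose the one between the blue cheeks. One close crop checks this, along with the measurements.

```bash
cat > h.py <<'E'
import numpy as np,cv2
from station import manip
def ray(n,u,v,m=None):
    m=m or manip.camera_model(n); T=np.array(m["T"]); f=210/np.tan(np.radians(m["fov_y"]/2))
    a,b=u-m["cx"],v-m["cy"]
    if n=="wrist":
        r=np.hypot(a,b); th=r/f; s=np.sin(th)/max(r,1e-9); d=np.array([a*s,b*s,np.cos(th)])
    else: d=np.array([a/f,b/f,1])
    d=T[:3,:3]@d; return T[:3,3],d/np.linalg.norm(d)
def plane(n,u,v,z,m=None):
    o,d=ray(n,u,v,m); return o+d*(z-o[2])/d[2]
def tri(r1,r2):
    (o,d),(p,e)=r1,r2; s=np.linalg.lstsq(np.c_[d,-e],p-o,rcond=None)[0]
    A,B=o+s[0]*d,p+s[1]*e; return (A+B)/2,np.linalg.norm(A-B)
def blobs(im,lo,hi,roi,amin=8):
    x0,y0,x1,y1=roi; h=cv2.cvtColor(im[y0:y1,x0:x1],cv2.COLOR_RGB2HSV)
    n,l,s,c=cv2.connectedComponentsWithStats(cv2.inRange(h,lo,hi))
    return [(np.round(c[i]+[x0,y0],1).tolist(),int(s[i,4])) for i in range(1,n) if s[i,4]>=amin]
E
python3 - <<'E'
from h import *
t=np.load("top.npy");s=np.load("scene.npy")
a=cv2.resize(t[160:245,250:345],(400,358),interpolation=cv2.INTER_CUBIC)
b=cv2.resize(s[195:270,225:330],(400,286),interpolation=cv2.INTER_CUBIC)
im=np.zeros((358,800,3),np.uint8);im[:,:400]=a;im[:286,400:]=b
cv2.imwrite("pics/crop1.png",im[:,:,::-1])
for n,i,roi in(("top",t,(255,160,340,240)),("scene",s,(228,200,325,262))):
    print(n,"blue",blobs(i,(100,120,50),(125,255,255),roi),"brass",blobs(i,(15,100,80),(32,255,255),roi,3))
h=cv2.cvtColor(t,cv2.COLOR_RGB2HSV); m=cv2.inRange(h[160:245,255:340],(0,0,70),(180,90,255))
cs,_=cv2.findContours(m,0,2); c=max(cs,key=cv2.contourArea); r=cv2.minAreaRect(c); p=cv2.boxPoints(r)+[255,160]; print(r)
P=np.array([plane("top",u,v,.016) for u,v in p]); print(P.round(4),P.mean(0),[np.linalg.norm(P[i]-P[i-1]).round(4) for i in range(4)])
E
```

```text
top blue [([284.8, 198.8], 66), ([308.4, 202.5], 62)] brass [([296.7, 197.7], 15)]
scene blue [([288.3, 220.9], 48), ([265.6, 230.9], 76)] brass [([231.8, 201.7], 6), ([233.0, 208.0], 7), ([275.5, 216.3], 88), ([257.0, 230.5], 8), ([264.2, 236.8], 8)]
((41.59459686279297, 41.432430267333984), (64.44440460205078, 57.210845947265625), 9.462322235107422)
[[ 0.5222  0.0835  0.016 ]
 [ 0.7192  0.0549  0.016 ]
 [ 0.6833 -0.1645  0.016 ]
 [ 0.4883 -0.1312  0.016 ]] [ 0.60324605 -0.03930884  0.016     ] [np.float64(0.2174), np.float64(0.1991), np.float64(0.2223), np.float64(0.1978)]
```

View pics/crop1.png

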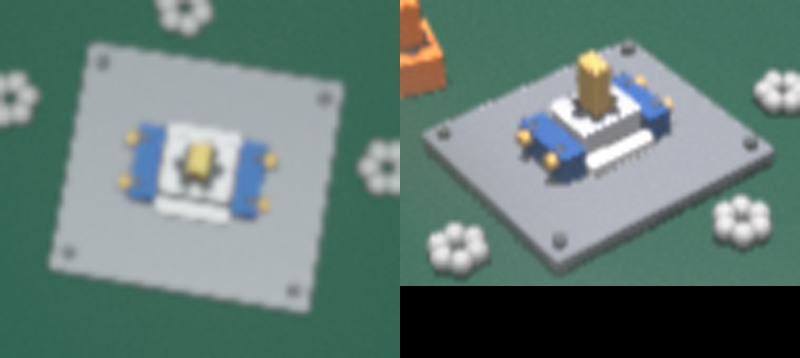

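The close crop confirms it: grey aluminium block with dark petal mark and tall brass spigot between the blue cheeks (top ≈ (297,197); the scene view shows spigot top at ≈ (276,210)). Yaw is about -0.155 rad and the fixture is near (0.603, -0.039). I'll move over it and refine with the wrist camera.

```bash
python3 -m jog '[{"x":0.029,"y":0.034,"rz":-4},{"x":0.029,"y":0.034,"rz":-4},{"x":0.029,"y":0.034,"rz":-4},{"x":0.029,"y":0.034,"rz":-4},{"x":0.029,"y":0.034,"rz":-4},{"x":0.029,"y":0.034,"rz":-4},{"x":0.029,"y":0.034,"rz":-3},{"x":0.029,"y":0.034,"rz":-3}]'
python3 -m jog '[{"x":0.029,"y":0.034},{"x":0.029,"y":0.034},{"x":0.029,"y":0.034},{"x":0.029,"y":0.034},{"x":0.029,"y":0.034},{"x":0.029,"y":0.034},{},{}]'
python3 - <<'E'
from h import *
m=manip.camera_model("wrist");im=manip.camera("wrist");np.save("w1.npy",im);np.save("w1m.npy",m,allow_pickle=True)
cv2.imwrite("pics/w1.png",im[:,:,::-1]);print(m["fov_y"],m["cx"],m["cy"],np.round(m["T"],3).tolist());print(manip.observe())
E
```

```text
65.70646984690485 279.1385090685385 205.31270813796309 [[0.359, -0.893, -0.27, 0.264], [-0.933, -0.344, -0.103, -0.487], [-0.001, 0.289, -0.957, 0.372], [0.0, 0.0, 0.0, 1.0]]
{'t': 0.15, 'joint_pos': array([ 1.16232334,  0.3115451 ,  0.01399122,  1.51269881, -0.00440297,
        1.31924473, -0.02716344]), 'dq': array([ 0.00076639, -0.00415387, -0.00071232, -0.00518366,  0.00153189,
        0.00120069, -0.00146479]), 'tau': array([ 2.05017723e-04, -3.80274260e+01,  1.46151865e-01, -2.30850631e+01,
        1.22179606e-02,  9.68447450e-03,  2.60470489e-05]), 'position': array([ 0.19705772, -0.51290854,  0.24946482]), 'orientation': array([ 9.83220867e-01,  1.82416712e-01, -2.07785047e-04, -9.09170398e-04]), 'wrist_force': array([ 0.63191845, -0.48437731,  0.02137505]), 'wrist_torque': array([-0.07147177,  0.05622146, -0.0134667 ]), 'finger_force': 0.0, 'gripper_width': 0.9996131409537898}invalid input
invalid input
```

View pics/w1.png

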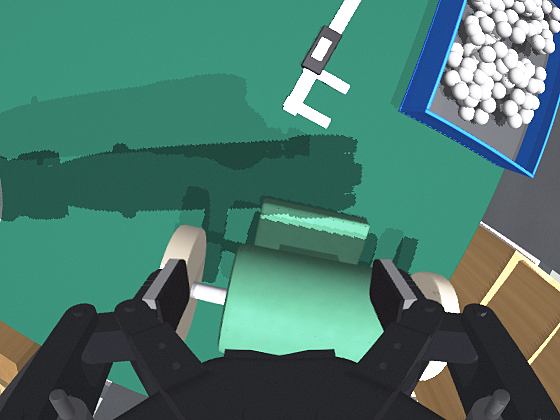

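The rows were refused, so presumably every key is needed. The wrist picture shows a green grinder right under the fingers, at (300,290), so I'll go up first.

```bash
python3 -m jog '[{"x":0,"y":0,"z":0.045,"rx":0,"ry":0,"rz":0,"hand":1},{"x":0,"y":0,"z":0.045,"rx":0,"ry":0,"rz":0,"hand":1},{"x":0.029,"y":0.034,"z":0,"rx":0,"ry":0,"rz":-4,"hand":1},{"x":0.029,"y":0.034,"z":0,"rx":0,"ry":0,"rz":-4,"hand":1},{"x":0.029,"y":0.034,"z":0,"rx":0,"ry":0,"rz":-4,"hand":1},{"x":0.029,"y":0.034,"z":0,"rx":0,"ry":0,"rz":-4,"hand":1},{"x":0.029,"y":0.034,"z":0,"rx":0,"ry":0,"rz":-4,"hand":1},{"x":0.029,"y":0.034,"z":0,"rx":0,"ry":0,"rz":-4,"hand":1}]'
```

```text
t: 0.95
position: [0.372, -0.3078, 0.3401]
orientation: [1.0, -0.028, -0.0, -0.0]
wrist_force: [0.8, -0.8, 0.5]
gripper_width: 0.998
finger_force: 0.0
```

```bash
python3 -m jog '[{"x":0.03,"y":0.035,"z":-0.015,"rx":0,"ry":0,"rz":-3,"hand":1},{"x":0.03,"y":0.035,"z":-0.015,"rx":0,"ry":0,"rz":-2.5,"hand":1},{"x":0.03,"y":0.035,"z":-0.015,"rx":0,"ry":0,"rz":0,"hand":1},{"x":0.03,"y":0.035,"z":-0.015,"rx":0,"ry":0,"rz":0,"hand":1},{"x":0.03,"y":0.035,"z":-0.015,"rx":0,"ry":0,"rz":0,"hand":1},{"x":0.03,"y":0.035,"z":-0.015,"rx":0,"ry":0,"rz":0,"hand":1},{"x":0.03,"y":0.035,"z":-0.015,"rx":0,"ry":0,"rz":0,"hand":1},{"x":0.02,"y":0.024,"z":-0.015,"rx":0,"ry":0,"rz":0,"hand":1}]'
python3 -m jog '[{"x":0,"y":0,"z":0,"rx":0,"ry":0,"rz":0,"hand":1},{"x":0,"y":0,"z":0,"rx":0,"ry":0,"rz":0,"hand":1}]'
python3 - <<'E'
from h import *
import pickle
m=manip.camera_model("wrist");im=manip.camera("wrist");pickle.dump((im,m),open("w1.pkl","wb"))
cv2.imwrite("pics/w2.png",im[:,:,::-1])
roi=(0,0,560,420);print("blue",blobs(im,(100,120,50),(125,255,255),roi,50),"brass",blobs(im,(15,90,80),(32,255,255),roi,30))
E
```

```text
t: 1.75
position: [0.6026, -0.0364, 0.2191]
orientation: [0.997, -0.072, -0.0, -0.001]
wrist_force: [-0.1, -0.5, -0.8]
gripper_width: 1.003
finger_force: 0.0
t: 1.95
position: [0.6009, -0.0398, 0.2191]
orientation: [0.997, -0.073, -0.001, 0.0]
wrist_force: [-0.4, 0.4, -0.5]
gripper_width: 1.002
finger_force: 0.0
blue [([234.3, 184.6], 1278), ([318.0, 185.6], 1295)] brass [([47.7, 3.6], 407), ([217.7, 167.6], 89), ([334.6, 169.0], 84), ([275.6, 196.5], 735), ([219.0, 202.9], 78), ([332.8, 204.3], 81), ([456.1, 201.8], 33), ([323.4, 329.7], 474), ([11.8, 348.2], 88)]
```

View pics/w2.png

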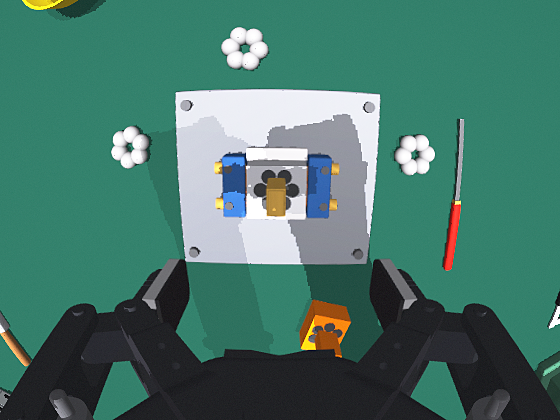

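Wrist view: the block with petal mark at (276,185), its spigot from (277,178) to (276,216), blue cheeks at (234,185) and (318,186), base screws at the corners, and the orange look-alike well away at (323,320). I'll take a second wrist view from lower, for heights.

```bash
python3 -m jog '[{"x":-0.03,"y":0,"z":0,"rx":0,"ry":0,"rz":0,"hand":1},{"x":-0.03,"y":0,"z":0,"rx":0,"ry":0,"rz":0,"hand":1},{"x":0,"y":0,"z":0,"rx":0,"ry":0,"rz":0,"hand":1},{"x":0,"y":0,"z":0,"rx":0,"ry":0,"rz":0,"hand":1}]'
python3 - <<'E'
from h import *
import pickle
m2=manip.camera_model("wrist");im2=manip.camera("wrist");pickle.dump((im2,m2),open("w2.pkl","wb"))
im1,m1=pickle.load(open("w1.pkl","rb"))
out=np.zeros((400,800,3),np.uint8)
for k,(im,m) in enumerate(((im1,m1),(im2,m2))):
    print(np.round(np.array(m["T"])[:3,3],4))
    h=cv2.cvtColor(im,cv2.COLOR_RGB2HSV)
    for nm,lo,hi in(("blue",(100,120,50),(125,255,255)),("brass",(15,90,80),(32,255,255))):
        cs,_=cv2.findContours(cv2.inRange(h,lo,hi),0,2)
        for c in cs:
            (x,y),_,_=cv2.minAreaRect(c); A=cv2.contourArea(c)
            if A>40 and 180<x<380 and y<300: print(k,nm,A,cv2.boundingRect(c),cv2.boxPoints(cv2.minAreaRect(c)).round(1).tolist())
    b=im[130:330,180:380] if k else im[80:280,180:380]
    out[:,400*k:400*k+400]=cv2.resize(b,(400,400),interpolation=cv2.INTER_CUBIC)
cv2.imwrite("pics/w12.png",out[:,:,::-1])
E
```

```text
t: 2.4
position: [0.5411, -0.0425, 0.2215]
orientation: [0.997, -0.076, 0.001, 0.001]
wrist_force: [0.4, -0.1, 0.3]
gripper_width: 0.997
finger_force: 0.0
[ 0.6726 -0.0512  0.3416]
0 blue 1324.0 (306, 155, 26, 63) [[305.8999938964844, 217.0], [307.1000061035156, 154.60000610351562], [331.1000061035156, 155.10000610351562], [329.8999938964844, 217.39999389648438]]
0 blue 1302.5 (222, 153, 25, 64) [[222.0, 216.0], [222.0, 153.0], [246.0, 153.0], [246.0, 216.0]]
0 brass 64.0 (329, 199, 8, 12) [[329.0, 199.0], [336.0, 199.0], [336.0, 210.0], [329.0, 210.0]]
0 brass 60.5 (216, 197, 7, 12) [[216.0, 197.0], [222.0, 197.0], [222.0, 208.0], [216.0, 208.0]]
0 brass 680.5 (266, 178, 20, 38) [[266.0, 178.0], [285.0, 178.0], [285.0, 215.0], [266.0, 215.0]]
0 brass 66.5 (331, 163, 8, 12) [[331.0, 163.0], [338.0, 163.0], [338.0, 174.0], [331.0, 174.0]]
0 brass 71.5 (214, 162, 8, 12) [[214.0, 162.0], [221.0, 162.0], [221.0, 173.0], [214.0, 173.0]]
[ 0.6121 -0.0541  0.3444]
1 blue 1376.5 (295, 96, 25, 63) [[294.79998779296875, 158.0], [296.0, 95.5999984741211], [319.5, 96.0], [318.29998779296875, 158.39999389648438]]
1 blue 1346.0 (209, 96, 24, 63) [[209.0, 96.0], [232.0, 96.0], [232.0, 158.0], [209.0, 158.0]]
1 brass 515.0 (293, 271, 52, 44) [[292.20001220703125, 310.70001220703125], [308.70001220703125, 266.79998779296875], [344.70001220703125, 280.20001220703125], [328.20001220703125, 324.20001220703125]]
1 brass 76.5 (319, 140, 8, 12) [[319.0, 140.0], [326.0, 140.0], [326.0, 151.0], [319.0, 151.0]]
1 brass 65.0 (202, 140, 7, 12) [[202.0, 140.0], [208.0, 140.0], [208.0, 151.0], [202.0, 151.0]]
1 brass 610.5 (250, 115, 22, 31) [[250.0, 115.0], [271.0, 115.0], [271.0, 145.0], [250.0, 145.0]]
1 brass 67.0 (201, 103, 8, 12) [[201.0, 103.0], [208.0, 103.0], [208.0, 114.0], [201.0, 114.0]]
1 brass 75.5 (320, 102, 8, 13) [[320.0, 114.0], [320.0, 102.0], [327.0, 102.0], [327.0, 114.0]]
```

View pics/w12.png

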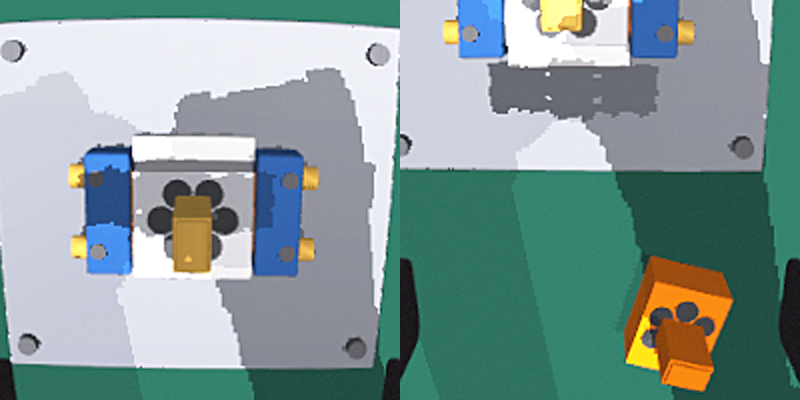

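```bash
python3 - <<'E'
from h import *
import pickle
m1=pickle.load(open("w1.pkl","rb"))[1];m2=pickle.load(open("w2.pkl","rb"))[1]
R=lambda m,p:ray("wrist",*p,m)
print("spigot top",tri(R(m1,(275.8,203.5)),R(m2,(260.5,130.5))))
for nm,a,b in(("spig low edge",(275.8,215.5),(260.5,145.5)),("Rcheek near out",(329.9,217.4),(318.3,158.4)),("Lcheek near out",(222,216.5),(209,158.5)),("nutLn",(219,202.9),(205,145.5)),("nutRf",(334.6,169),(323.5,108))): print(nm,tri(R(m1,a),R(m2,b)))
# near top edge of cheeks at z=.042
for m,q in((m1,[(222,216.5),(246,216.5),(306,217.2),(330,217.2)]),(m2,[(209,158.5),(232.5,158.5),(294.8,158.4),(318.5,158.4)])):
    P=np.array([plane("wrist",u,v,.042,m) for u,v in q]);e=P[3]-P[0]
    y=np.arctan2(e[1],e[0])+np.pi/2; print(P.round(4).tolist(),"yaw",y,"ctr",P.mean(0)+.030*np.array([np.cos(y),np.sin(y),0]))
# base screws, view 1
q=[(186,105),(369,107),(194,252.5),(358,254)]
P=np.array([plane("wrist",u,v,.019,m1) for u,v in q]); print(P.round(4).tolist(),P.mean(0)); 
for a,b in((0,1),(2,3)): e=P[b]-P[a]; print(np.arctan2(e[1],e[0])+np.pi/2,np.linalg.norm(e))
for a,b in((2,0),(3,1)): e=P[b]-P[a]; print(np.arctan2(e[1],e[0]),np.linalg.norm(e))
# scene triangulation of top
print("scene/wrist",tri(ray("scene",276,211),R(m1,(275.8,203.5))))
s=manip.observe();print(s["position"],s["orientation"])
E
```

```text
spigot top (array([ 0.5991933 , -0.03811794,  0.09165511]), np.float64(9.079765027600709e-05))
spig low edge (array([ 0.58697819, -0.0360151 ,  0.08520943]), np.float64(0.0003472622054346114))
Rcheek near out (array([ 0.56273859, -0.08525533,  0.04196969]), np.float64(0.0013506172169448875))
Lcheek near out (array([0.57838098, 0.01891256, 0.03937461]), np.float64(0.0011404780780888658))
nutLn (array([0.59107605, 0.02109845, 0.03372122]), np.float64(0.0001761950317110498))
nutRf (array([ 0.60902625, -0.09633281,  0.0365459 ]), np.float64(0.0002574658305367822))
[[0.5791, 0.0189, 0.042], [0.5758, -0.0047, 0.042], [0.5665, -0.0626, 0.042], [0.563, -0.086, 0.042]] yaw -0.15297323496197301 ctr [ 0.60074401 -0.03817954  0.042     ]
[[0.5787, 0.0177, 0.042], [0.5749, -0.0047, 0.042], [0.5659, -0.0626, 0.042], [0.5627, -0.0848, 0.042]] yaw -0.15508066423815903 ctr [ 0.60017112 -0.03822459  0.042     ]
[[0.693, 0.0397, 0.019], [0.6641, -0.1414, 0.019], [0.5347, 0.0649, 0.019], [0.5062, -0.1164, 0.019]] [ 0.59950157 -0.03830912  0.019     ]
-0.1579605267338111 0.1833819906532667
-0.1556629963257059 0.18354184337815443
-0.15807564501509586 0.16031387075134906
-0.15707922529838608 0.1598922391872905
scene/wrist (array([ 0.60131871, -0.03741268,  0.09483506]), np.float64(0.002844209238874298))
[ 0.54186114 -0.04211273  0.22149404] [ 9.97161382e-01 -7.52785278e-02  1.44444422e-03  4.85552560e-04]
```

Fixture and block centre measure (0.600, -0.038), yaw -0.157; spigot top is 92–95 mm up by triangulation, which agrees with the stated 94. Now I'll descend onto the spigot.

```bash
python3 -m jog '[{"x":0.03,"y":0.001,"z":0,"rx":0,"ry":0,"rz":-0.3,"hand":1},{"x":0.029,"y":0.001,"z":-0.02,"rx":0,"ry":0,"rz":0,"hand":1},{"x":0,"y":0,"z":-0.03,"rx":0,"ry":0,"rz":0,"hand":0.7},{"x":0,"y":0,"z":-0.03,"rx":0,"ry":0,"rz":0,"hand":0.7},{"x":0,"y":0,"z":-0.03,"rx":0,"ry":0,"rz":0,"hand":0.7},{"x":0,"y":0,"z":-0.02,"rx":0,"ry":0,"rz":0,"hand":0.7},{"x":0,"y":0,"z":-0.01,"rx":0,"ry":0,"rz":0,"hand":0.7},{"x":0,"y":0,"z":0,"rx":0,"ry":0,"rz":0,"hand":0.7}]' 80
python3 -m jog '[{"x":0,"y":0,"z":0,"rx":0,"ry":0,"rz":0,"hand":0.7},{"x":0,"y":0,"z":0,"rx":0,"ry":0,"rz":0,"hand":0.7}]'
python3 - <<'E'
from h import *
im=manip.camera("wrist");im2=manip.camera("scene")
o=np.zeros((420,800,3),np.uint8);o[:,:400]=im[:,80:480];o[:300,400:]=cv2.resize(im2[190:265,225:325],(400,300),interpolation=cv2.INTER_CUBIC)
cv2.imwrite("pics/g1.png",o[:,:,::-1])
E
```

```text
t: 3.25
position: [0.6, -0.0389, 0.0789]
orientation: [0.997, -0.077, -0.001, 0.0]
wrist_force: [-0.2, -0.4, 0.5]
gripper_width: 0.699
finger_force: 0.0
t: 3.45
position: [0.6018, -0.0385, 0.082]
orientation: [0.997, -0.077, 0.002, -0.0]
wrist_force: [-0.3, 0.1, 0.1]
gripper_width: 0.701
finger_force: 0.0
```

View pics/g1.png

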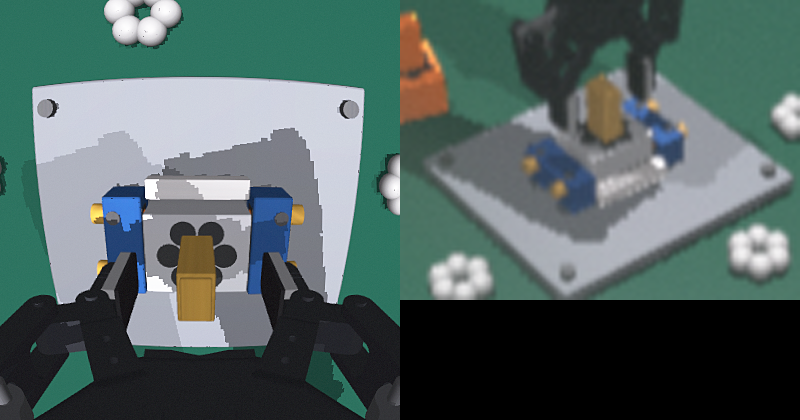

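Spigot is centred between the pads (spigot at (197,280), fingers at (120,280) and (275,280) in the left half). Going down the last 6 mm and gripping.

```bash
python3 -m jog '[{"x":0,"y":0,"z":-0.006,"rx":0,"ry":0,"rz":0,"hand":0.6},{"x":0,"y":0,"z":0,"rx":0,"ry":0,"rz":0,"hand":0.3},{"x":0,"y":0,"z":0,"rx":0,"ry":0,"rz":0,"hand":0},{"x":0,"y":0,"z":0,"rx":0,"ry":0,"rz":0,"hand":0},{"x":0,"y":0,"z":0,"rx":0,"ry":0,"rz":0,"hand":0},{"x":0,"y":0,"z":0,"rx":0,"ry":0,"rz":0,"hand":0},{"x":0,"y":0,"z":0,"rx":0,"ry":0,"rz":0,"hand":0}]' 100
```

```text
t: 4.25
position: [0.6003, -0.0371, 0.0744]
orientation: [0.997, -0.076, -0.0, -0.001]
wrist_force: [-0.1, 3.7, 1.5]
gripper_width: 0.173
finger_force: 98.4
```

```bash
python3 - <<'E'
import numpy as np
psi=-.1565;c,s=np.cos(psi),np.sin(psi)
p=np.array([0,.074]);b=np.array([0,.016]);th=0
for n,t in enumerate([.1,-.1,.1,-.1,.1,-.1,0]):
    pv=np.array([.028 if t>th else -.028,.034]) ; k=3 if n in(0,6) else 6
    d=(t-th)/k; R=np.array([[np.cos(d),np.sin(d)],[-np.sin(d),np.cos(d)]])
    print("swing to",t,"rows of rx %.2f ry %.2f"%(np.degrees(-d)*c,np.degrees(-d)*s))
    p0=p
    for i in range(k): p=pv+R@(p-pv);b=pv+R@(b-pv)
    q=(p-p0)/k;print("  mean row x %.5f y %.5f z %.5f"%(-s*q[0],c*q[0],q[1]),"total yz",(p-p0).round(4),"tcp",p.round(4),"under",b.round(4));th=t
E
```

```text
swing to 0.1 rows of rx -1.89 ry 0.30
  mean row x 0.00021 y 0.00136 z 0.00087 total yz [0.0041 0.0026] tcp [0.0041 0.0766] under [-0.0017  0.0189]
swing to -0.1 rows of rx 1.89 ry -0.30
  mean row x -0.00024 y -0.00150 z 0.00092 total yz [-0.0091  0.0055] tcp [-0.005   0.0821] under [0.0008 0.0244]
swing to 0.1 rows of rx -1.89 ry 0.30
  mean row x 0.00027 y 0.00168 z 0.00093 total yz [0.0102 0.0056] tcp [0.0052 0.0877] under [-0.0005  0.03  ]
swing to -0.1 rows of rx 1.89 ry -0.30
  mean row x -0.00029 y -0.00187 z 0.00092 total yz [-0.0113  0.0055] tcp [-0.0061  0.0933] under [-0.0003  0.0355]
swing to 0.1 rows of rx -1.89 ry 0.30
  mean row x 0.00032 y 0.00205 z 0.00093 total yz [0.0125 0.0056] tcp [0.0064 0.0988] under [0.0006 0.0411]
swing to -0.1 rows of rx 1.89 ry -0.30
  mean row x -0.00035 y -0.00223 z 0.00092 total yz [-0.0136  0.0055] tcp [-0.0072  0.1044] under [-0.0014  0.0467]
swing to 0 rows of rx -1.89 ry 0.30
  mean row x 0.00037 y 0.00237 z 0.00105 total yz [0.0072 0.0032] tcp [-0.      0.1075] under [0.     0.0495]
```

```bash
python3 -m jog '[{"x":0.0002,"y":0.0014,"z":0.0009,"rx":-1.9,"ry":0.3,"rz":0,"hand":0},{"x":0.0002,"y":0.0014,"z":0.0009,"rx":-1.9,"ry":0.3,"rz":0,"hand":0},{"x":0.0002,"y":0.0014,"z":0.0008,"rx":-1.9,"ry":0.3,"rz":0,"hand":0},{"x":0,"y":0,"z":0,"rx":0,"ry":0,"rz":0,"hand":0},{"x":0,"y":0,"z":0,"rx":0,"ry":0,"rz":0,"hand":0}]' 100
cat > st.py <<'E'
from h import *
from scipy.spatial.transform import Rotation as R
s=manip.observe();z=-R.from_quat(s["orientation"]).as_matrix()[:,2]
e=np.array([.1559,.9878]);f=np.array([.9878,-.1559]);d=s["position"][:2]-[.600,-.038]
print("tilt left %.3f fwd %.3f"%(z[:2]@e,z[:2]@f),"y %.4f x %.4f z %.4f"%(d@e,d@f,s["position"][2]),"F",s["wrist_force"].round(1),"M",s["wrist_torque"].round(2),"w",round(s["gripper_width"],3))
E
python3 st.py
```

```text
t: 4.75
position: [0.601, -0.0332, 0.077]
orientation: [0.996, -0.076, -0.004, 0.049]
wrist_force: [0.0, 3.9, 0.5]
gripper_width: 0.173
finger_force: 98.9
tilt left 0.099 fwd -0.000 y 0.0049 x 0.0002 z 0.0770 F [0.  3.9 0.5] M [ 0.96  0.17 -0.17] w 0.173
```

```bash
python3 -m jog '[{"x":-0.0002,"y":-0.0015,"z":0.0009,"rx":1.9,"ry":-0.3,"rz":0,"hand":0},{"x":-0.0003,"y":-0.0015,"z":0.0009,"rx":1.9,"ry":-0.3,"rz":0,"hand":0},{"x":-0.0002,"y":-0.0015,"z":0.0009,"rx":1.9,"ry":-0.3,"rz":0,"hand":0},{"x":-0.0003,"y":-0.0015,"z":0.0009,"rx":1.9,"ry":-0.3,"rz":0,"hand":0},{"x":-0.0002,"y":-0.0015,"z":0.0009,"rx":1.9,"ry":-0.3,"rz":0,"hand":0},{"x":-0.0002,"y":-0.0015,"z":0.0009,"rx":1.9,"ry":-0.3,"rz":0,"hand":0},{"x":0,"y":0,"z":0,"rx":0,"ry":0,"rz":0,"hand":0},{"x":0,"y":0,"z":0,"rx":0,"ry":0,"rz":0,"hand":0}]' 100
python3 st.py; python3 - <<'E'
from h import *
im=manip.camera("wrist");im2=manip.camera("scene")
o=np.zeros((420,800,3),np.uint8);o[:,:400]=im[:,80:480];o[:300,400:]=cv2.resize(im2[190:265,225:325],(400,300),interpolation=cv2.INTER_CUBIC)
cv2.imwrite("pics/g2.png",o[:,:,::-1])
E
```

```text
t: 5.55
position: [0.5995, -0.0424, 0.0822]
orientation: [0.996, -0.076, 0.004, -0.051]
wrist_force: [1.3, 4.4, -0.3]
gripper_width: 0.172
finger_force: 98.8
tilt left -0.103 fwd 0.000 y -0.0045 x 0.0002 z 0.0822 F [ 1.3  4.4 -0.3] M [ 0.94 -0.15  0.02] w 0.172
```

View pics/g2.png

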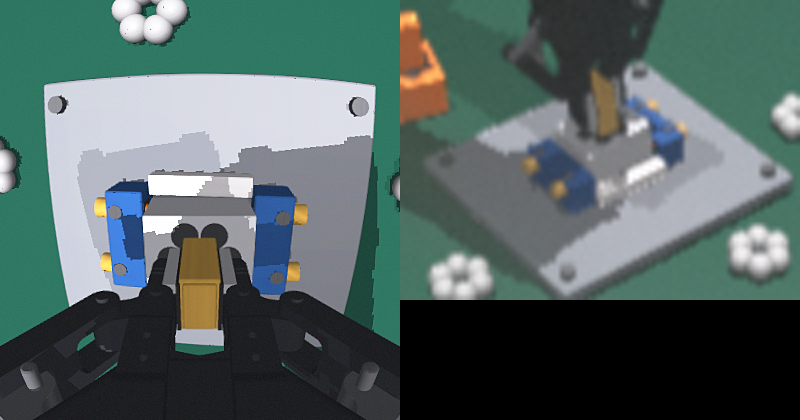

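The block sits tilted right with the spigot firmly between the pads (200,285), and the fixture hasn't moved. I'll keep walking it up.

```bash
python3 -m jog '[{"x":0.0003,"y":0.0017,"z":0.0009,"rx":-1.9,"ry":0.3,"rz":0,"hand":0},{"x":0.0003,"y":0.0017,"z":0.0009,"rx":-1.9,"ry":0.3,"rz":0,"hand":0},{"x":0.0002,"y":0.0017,"z":0.0009,"rx":-1.9,"ry":0.3,"rz":0,"hand":0},{"x":0.0003,"y":0.0017,"z":0.0009,"rx":-1.9,"ry":0.3,"rz":0,"hand":0},{"x":0.0003,"y":0.0017,"z":0.0009,"rx":-1.9,"ry":0.3,"rz":0,"hand":0},{"x":0.0002,"y":0.0017,"z":0.0009,"rx":-1.9,"ry":0.3,"rz":0,"hand":0},{"x":0,"y":0,"z":0,"rx":0,"ry":0,"rz":0,"hand":0},{"x":0,"y":0,"z":0,"rx":0,"ry":0,"rz":0,"hand":0}]' 100
python3 st.py; python3 -m jog '[{"x":-0.0003,"y":-0.0018,"z":0.0009,"rx":1.9,"ry":-0.3,"rz":0,"hand":0},{"x":-0.0003,"y":-0.0018,"z":0.0009,"rx":1.9,"ry":-0.3,"rz":0,"hand":0},{"x":-0.0003,"y":-0.0018,"z":0.0009,"rx":1.9,"ry":-0.3,"rz":0,"hand":0},{"x":-0.0003,"y":-0.0019,"z":0.0009,"rx":1.9,"ry":-0.3,"rz":0,"hand":0},{"x":-0.0003,"y":-0.0019,"z":0.0009,"rx":1.9,"ry":-0.3,"rz":0,"hand":0},{"x":-0.0003,"y":-0.0018,"z":0.0009,"rx":1.9,"ry":-0.3,"rz":0,"hand":0},{"x":0,"y":0,"z":0,"rx":0,"ry":0,"rz":0,"hand":0},{"x":0,"y":0,"z":0,"rx":0,"ry":0,"rz":0,"hand":0}]' 100
python3 st.py
```

```text
t: 6.45
position: [0.601, -0.0326, 0.0868]
orientation: [0.996, -0.077, -0.004, 0.049]
wrist_force: [1.2, 3.8, -6.7]
gripper_width: 0.169
finger_force: 98.7
tilt left 0.099 fwd 0.000 y 0.0055 x 0.0002 z 0.0868 F [ 1.2  3.8 -6.7] M [ 1.54 -0.56 -0.03] w 0.169
t: 7.25
position: [0.5993, -0.0421, 0.093]
orientation: [0.996, -0.076, 0.004, -0.052]
wrist_force: [2.4, 6.3, -4.8]
gripper_width: 0.177
finger_force: 99.4
tilt left -0.105 fwd 0.000 y -0.0042 x -0.0000 z 0.0930 F [ 2.4  6.3 -4.8] M [ 1.64 -0.58 -0.09] w 0.177
```

```bash
python3 -m jog '[{"x":0.0003,"y":0.002,"z":0.0009,"rx":-1.9,"ry":0.3,"rz":0,"hand":0},{"x":0.0003,"y":0.002,"z":0.0009,"rx":-1.9,"ry":0.3,"rz":0,"hand":0},{"x":0.0003,"y":0.002,"z":0.0009,"rx":-1.9,"ry":0.3,"rz":0,"hand":0},{"x":0.0003,"y":0.002,"z":0.0009,"rx":-1.9,"ry":0.3,"rz":0,"hand":0},{"x":0.0003,"y":0.002,"z":0.0009,"rx":-1.9,"ry":0.3,"rz":0,"hand":0},{"x":0.0003,"y":0.002,"z":0.0009,"rx":-1.9,"ry":0.3,"rz":0,"hand":0},{"x":0,"y":0,"z":0,"rx":0,"ry":0,"rz":0,"hand":0},{"x":0,"y":0,"z":0,"rx":0,"ry":0,"rz":0,"hand":0}]' 100
python3 st.py; python3 -m jog '[{"x":-0.0003,"y":-0.002,"z":0.0009,"rx":1.9,"ry":-0.3,"rz":0,"hand":0},{"x":-0.0003,"y":-0.002,"z":0.0009,"rx":1.9,"ry":-0.3,"rz":0,"hand":0},{"x":-0.0003,"y":-0.002,"z":0.0009,"rx":1.9,"ry":-0.3,"rz":0,"hand":0},{"x":0,"y":0,"z":0.0005,"rx":0,"ry":0,"rz":0,"hand":0},{"x":0,"y":0,"z":0,"rx":0,"ry":0,"rz":0,"hand":0}]' 100
python3 st.py
```

```text
t: 8.05
position: [0.6006, -0.0345, 0.0983]
orientation: [0.996, -0.077, -0.004, 0.051]
wrist_force: [-0.2, 0.2, -3.7]
gripper_width: 0.176
finger_force: 100.1
tilt left 0.103 fwd 0.001 y 0.0036 x 0.0001 z 0.0983 F [-0.2  0.2 -3.7] M [ 0.19 -0.02  0.03] w 0.176
t: 8.55
position: [0.5998, -0.0403, 0.1017]
orientation: [0.997, -0.078, -0.0, 0.001]
wrist_force: [-0.2, 0.5, -3.2]
gripper_width: 0.177
finger_force: 100.1
tilt left 0.002 fwd 0.000 y -0.0023 x 0.0002 z 0.1017 F [-0.2  0.5 -3.2] M [ 0.07  0.04 -0.01] w 0.177
```

Only the block's weight (about 3 N) remains, so it is free. Lifting straight up.

```bash
python3 -m jog '[{"x":0,"y":0.0005,"z":0.004,"rx":0,"ry":0,"rz":0,"hand":0},{"x":0,"y":0.0005,"z":0.005,"rx":0,"ry":0,"rz":0,"hand":0},{"x":0,"y":0.0005,"z":0.005,"rx":0,"ry":0,"rz":0,"hand":0},{"x":0,"y":0.0005,"z":0.005,"rx":0,"ry":0,"rz":0,"hand":0},{"x":0,"y":0,"z":0.005,"rx":0,"ry":0,"rz":0,"hand":0},{"x":0,"y":0,"z":0,"rx":0,"ry":0,"rz":0,"hand":0},{"x":0,"y":0,"z":0,"rx":0,"ry":0,"rz":0,"hand":0},{"x":0,"y":0,"z":0,"rx":0,"ry":0,"rz":0,"hand":0}]' 100
python3 st.py; python3 - <<'E'
from h import *
im=manip.camera("wrist");im2=manip.camera("scene")
o=np.zeros((420,800,3),np.uint8);o[:,:400]=im[:,80:480];o[:300,400:]=cv2.resize(im2[190:265,225:325],(400,300),interpolation=cv2.INTER_CUBIC)
cv2.imwrite("pics/g3.png",o[:,:,::-1])
E
```

```text
t: 9.35
position: [0.5999, -0.0361, 0.1254]
orientation: [0.997, -0.077, -0.0, 0.0]
wrist_force: [1.1, -0.0, -3.0]
gripper_width: 0.174
finger_force: 100.1
tilt left 0.000 fwd 0.001 y 0.0019 x -0.0004 z 0.1254 F [ 1.1 -0.  -3. ] M [ 0.01 -0.03  0.03] w 0.174
```

View pics/g3.png

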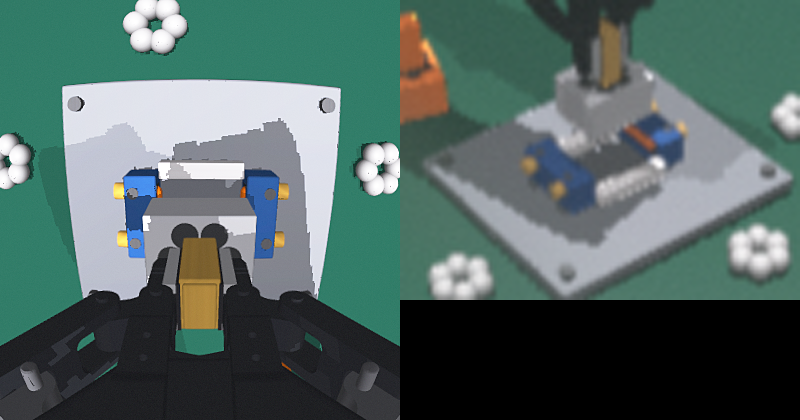

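The block hangs upright above its empty pocket (right half, around (605,95)). The fixture stands where it was and the rings are undisturbed.

```bash
python3 -c "
from station import manip
print(manip.job_done())"
```

```text
the job is handed in; nothing more can be done
None
```

I rocked the block left, then right, until it came free, and handed the job in with it held upright about 25 mm above the cheeks; in the last pictures the fixture and rings had not moved, and no verdict was returned.

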